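# Wipe the cell test bed clear and roll the cell home

## Robot

A 6-joint arm with a two-finger parallel gripper is mounted at the origin on a cart in front of the work surface, level with it; the furniture and walls round the work are solid. World frame = base frame: x ahead of the robot, y to its left, z up, the work surface at z = 0. Lengths are in m, angles in rad, forces in N, time in s.
With the tool pointing down it reaches from about 0.325 to 0.775 m from the base axis. Payload 9.3 kg.
Tool frame: the origin (TCP) lies between the finger pads; the fingertips stand 22 mm ahead of it and the grasp point (between the pads) lies 3 mm ahead of it; z points along the fingers, y is the line along which they close (so a half turn about z gives the same grasp; the last joint's range is limited). The gripper opens to 85 mm and grips with 20 to 120 N. Pads are 22 mm wide; open, the fingers measure 114 mm over their backs; the gripper's body (76 mm by 85 mm) begins 54 mm behind the grasp point. The pads swing forward as they close: fully open they stand 13 mm farther back than shut.
Start: joints at [1.107, 0.259, 0.021, 1.334, 0, 1.418], TCP at [0.168, 0.524, 0.253] pointing down, gripper open.
Joint ranges: [-3.04, 3.04], [-0.91, 1.82], [-1.04, 1.36], [-1.92, 1.95], [-1.52, 1.45], [-3.14, 3.14]. Speed limits (rad/s): [2.22, 2.22, 2.79, 3.14, 3.14, 3.14].

## Interface

Orientations are given as a unit quaternion [x, y, z, w].
In Python, from bench import goto, line_to, movej, grip, sleep, ik, sense, snapshot, camera_params, Unreachable, sign_off, search_frame, tip_of gives the robot as it stands. Calls block until the motion is done:
- goto(position, orientation): joint-space move of the TCP to a pose.
- line_to(position, rot=None, rate=0.15, guard=None): straight line of the TCP; rot=None keeps the orientation; rate is the mean speed in m/s. With guard (N) it stops when the force on the tool has changed by that much, and returns True; else False.
- movej(angles): joint-space move.
- grip(opening, newtons=None): finger opening in m; newtons is the grip in N (None keeps the last); returns when the fingers have stopped.
- sleep(seconds).
- ik(position, orientation): joint angles nearest the present ones, or None.
- sense(): the state.
- snapshot(name): name is "scene" or "top"; returns the picture (384x512x3 uint8, red, green, blue); there is no depth.
- camera_params(name): a dict with "K" (3x3 intrinsics, pixels), "extrinsics" (4x4, takes a point from world to camera coordinates). Camera axes: x right, y up, looking along -z (the intrinsics and any distortion apply to the point x, -y, -z); pixel columns grow to the right and rows downward; lengths in m; the calibration is good to about 2 mm. A picture is of the moment at which its call begins. camera_params takes no time and is no camera call.
A pose or a line that the arm cannot do raises Unreachable and nothing moves.
- sign_off(): hands the job in; it is judged then, once.
Trained networks look in the newest picture that a camera, given by its name, has taken for a name from the list of things; names that differ only in an ending like _2 or _b are one class to them, and where a whole thing is asked for, a point or a joint stands for the part that bears it (a point fixed in the world has none). Each returns a list of dicts, best first, with "score" (0 to 1); they miss things now and then, are a little off and sometimes report something else, mostly with a low value. They report only what shows in the picture. A call takes as long as a camera call.
- search_frame(thing, camera): "position" ([x, y, z] in m, in world coordinates, good to about 4 mm: the middle of the surface that is visible of it).
- tip_of(thing, camera): "position" ([x, y, z] in m, in world coordinates, good to about 4 mm: a listed point, or the origin of a listed thing).
The state is a dict: "clock": time; "joint_pos": joint angles; "qd": joint speeds; "joint_torque": joint torques, N m; "eef_pos": TCP position; "tcp_rot": TCP orientation; "contact_force": force on the tool from outside, world axes, zero at the start; "ft_torque": the same for the moment, N m; "gripper_width": finger opening in m; "grip_force": force on a finger pad.
Only numpy, scipy, OpenCV 4.12 (cv2) and the standard library are available. Lean on these libraries where they do the work, as an engineer would, in place of code of your own. Each camera call takes 0.05 s, during which the arm holds its last target. There are 200 camera calls.

## Task

Loose metal bus-bar links are lying on the cell test bed and would short the cell: pick up the red scraper block and wipe all four links over the open edge of the deck into the catch tray, without touching them with the fingers, and stand the scraper upright on the bench again. With the deck cleared, roll the big blue cell along it, without lifting it, between the two white contact posts until it drops into its seat under the sprung red nose. Leave the other things on the bench where they are.

Things in the scene. Friction and masses are not known exactly. Their poses are not given: they have to be found in the camera images.
- bed: cell test bed, fixed: dark flat deck on a grey base, steel catch tray along one side. Origin at the middle of its foot on the bench; x = the way the cell rolls (infeed to seat), +y = towards open edge and tray, z up. Deck top at z = 45 mm, x = -150 (lip 6 mm high, 5 thick) to +163, y = -62 (fence, 12 mm high) to +50 (open edge). Nothing on it rises over 48 mm above the deck.
- bed_tray (a point): middle of the catch tray's floor, at x = 0, y = +80, z = 9 mm in the bed's frame. Inside, the tray runs from x = -132 to +132 and y = +31 (below the overhanging deck) to +127 mm; its rim is at z = 30 mm, 15 mm below the deck, so the blade can run out over it. Links lying up to z = 34 mm between those walls count as in it.
- bed_posts (a point): on the deck midway between the two white contact posts, x = +115, y = -6, z = 45 mm in the bed's frame. Posts (slippery acetal): 34 mm high above the deck, inner faces 80 mm apart (y = -46 and +34), x = +100 to +140. Flared lead-ins 26 mm high reach from them to x = +77 mm, where they stand about 6 mm farther out on each side.
- bed_seat (a point): middle of the seat's floor, x = +115, y = -6, z = 43 mm in the bed's frame, axes as the bed's: a trough across the deck, 2 mm deep, from x = +106.5 to +131 mm, closed by a white stop 26 mm high with its face at x = +131. A seated cell has its axis 16 mm above this point, along the bed's y.
- hold_down (a joint): sprung finger with a red nose over the seat, hinged beyond the stop. 0 = at rest (nose 28.5 mm above the deck); grows as the nose rises (rad, to 0.5). A cell pushed in raises it to 0.07 to 0.1; then the nose holds the cell down in the seat and it reads about 0.04. It presses with 1 to 2 N; about 2 to 6 N of push carry the cell past it.
- cell: loose blue cylindrical cell with a white band, 32 mm diameter, 65 mm long, about 140 g, lying on the infeed end of the deck with its axis (its x) along the bed's y; origin at its middle, 16 mm above the deck. It rolls freely along the bed's x; its y and z axes turn as it rolls.
- scraper: loose red scraper block with a black rubber foot, about 160 g, standing on the bench left or right of the bed. Origin in the middle of its underside, z up; it wipes along its x (either way), blade along y. Foot 18 mm thick, 84 long (y); body 26 mm thick up to 36 mm height; above it a grip 22 mm thick (x), 60 mm long (y), from 36 to 78 mm height, to be pinched across x.
- link_a: loose flat copper bus-bar link lying on the deck, 66 x 15 x 4 mm with a hole near each end, about 34 g; origin in the middle of its underside, x along its length, z up. Any of the four places on the deck can be its start.
- link_b: loose flat silver-grey bus-bar link lying on the deck, 60 x 16 x 4 mm with a hole near each end, about 34 g; origin in the middle of its underside, x along its length, z up. Any of the four places on the deck can be its start.
- link_c: loose flat copper bus-bar link lying on the deck, 66 x 15 x 4 mm with a hole near each end, about 34 g; origin in the middle of its underside, x along its length, z up. Any of the four places on the deck can be its start.
- link_d: loose flat silver-grey bus-bar link lying on the deck, 60 x 16 x 4 mm with a hole near each end, about 34 g; origin in the middle of its underside, x along its length, z up. Any of the four places on the deck can be its start.
- test_jig: fixed furniture to keep clear of: orange test jig with an acrylic plate 150 mm up, on the left behind the front strip of the bench, x = 0.51 to 0.84, y = 0.14 to 0.52 m, up to 0.32 m high (front part 0.16 m); origin at the bench. To its right, behind the test bed, stacks of green boards with their front at x = 0.61 m, up to 0.14 m high in the front row.
- solder_reel: bystander: solder reel with blue flanges standing on end, 62 mm across, 45 mm high; origin in the middle of its underside
- tape_roll: bystander: white tape roll lying flat, 70 mm across, 24 mm high; origin in the middle of its underside
- pink_cell: bystander: slim pink cell standing on end beyond the infeed end of the bed, 18 mm across, 66 mm high; origin in the middle of its underside
- green_cell: bystander: slim green cell standing on end beyond the infeed end of the bed, 18 mm across, 66 mm high; origin in the middle of its underside
- meter: bystander: yellow hand multimeter lying flat, 152 x 99 x 44 mm; origin in the middle of its underside
- cutters: bystander: blue-handled cutters lying flat, 155 x 74 x 12 mm; origin in the middle of its underside

How it is judged:
By the outcome, as a careful person would: the job done as asked, in the order asked, and still so for the second after the job is handed in, with the robot touching nothing.
It also fails if it takes over 72 s, if anything falls off the work surface, if the arm or the gripper's body presses on something with over 40 N, if the wrist force passes 120 N, or if a joint passes its speed limit or range.

## Working session

There is one attempt and no reset: what is moved stays moved. The work goes in short steps, each a Python script; the robot and the scene stay as the last script left them, time stands still between calls to the robot, and variables do not carry over. Pictures are saved under pics/ and viewed, at most 10 in all, crops included, and the job is handed in when it is done.

```bash
ls; mkdir -p pics
python3 - <<'E'
from bench import *
import cv2,numpy as np
for n in("scene","top"):
    im=snapshot(n); cv2.imwrite(f"pics/{n}0.png",cv2.resize(im[:,:,::-1],(800,600),interpolation=cv2.INTER_CUBIC))
    for t in["bed","bed_tray","bed_posts","bed_seat","cell","scraper","link_a","link_b","test_jig","solder_reel","tape_roll","pink_cell","green_cell","meter","cutters"]:
        try:
            print(n,t,[(np.round(d["position"],3).tolist(),round(d["score"],2)) for d in tip_of(t,n)[:5]])
        except Exception as e: print(n,t,e)
    p=camera_params(n);print(p["K"],np.round(p["extrinsics"],3), [k for k in p])
print(sense())
E
```

```text
bench.py
pics
scene bed [([0.494, -0.137, 0.001], 0.8), ([0.472, -0.108, 0.045], 0.5)]
scene bed_tray [([0.421, -0.128, 0.01], 0.92), ([0.412, 0.199, 0.002], 0.56)]
scene bed_posts [([0.51, -0.022, 0.047], 0.94)]
scene bed_seat [([0.507, -0.02, 0.045], 0.6)]
scene cell [([0.495, -0.262, 0.061], 0.7), ([0.426, 0.366, -0.002], 0.24)]
scene scraper [([0.426, 0.368, -0.006], 0.65), ([0.425, 0.536, -0.001], 0.29)]
scene link_a [([0.466, -0.181, 0.044], 0.58), ([0.495, -0.138, 0.003], 0.57), ([0.508, -0.095, 0.045], 0.54), ([0.5, -0.174, 0.043], 0.45), ([0.472, -0.104, 0.045], 0.41)]
scene link_b [([0.466, -0.181, 0.044], 0.58), ([0.495, -0.138, 0.003], 0.57), ([0.508, -0.095, 0.045], 0.54), ([0.5, -0.174, 0.043], 0.45), ([0.472, -0.104, 0.045], 0.41)]
scene test_jig []
scene solder_reel [([0.494, -0.48, -0.0], 0.83)]
scene tape_roll [([0.413, 0.197, -0.0], 0.67)]
scene pink_cell [([0.526, -0.33, -0.004], 0.43)]
scene green_cell [([0.504, -0.174, 0.042], 0.61), ([0.443, -0.324, -0.002], 0.45)]
scene meter [([0.424, 0.537, 0.002], 0.59)]
scene cutters [([0.402, -0.605, -0.003], 0.75)]
[[499
[... 1373 characters left out ...]
{'clock': 1.6, 'joint_pos': array([1.10740245e+00, 2.58608912e-01, 2.15271546e-02, 1.33368117e+00,
       2.88401979e-05, 1.41812812e+00]), 'qd': array([ 0.00192756, -0.00097061,  0.00115739,  0.00241009, -0.00150662,
        0.00037332]), 'joint_torque': array([-3.69182699e-04, -5.55371726e+01,  3.44727910e+01,  1.55238478e-03,
       -1.89758280e-04,  3.66240602e-05]), 'eef_pos': array([0.16820311, 0.52366751, 0.25328458]), 'tcp_rot': array([ 1.54738577e-01,  9.87955451e-01,  2.02871439e-05, -8.67782776e-06]), 'contact_force': array([ 0.7558988 , -0.23828076, -0.55914023]), 'ft_torque': array([-0.03895297, -0.03472572,  0.00446736]), 'grip_force': 0.0, 'gripper_width': 0.08533589024706736}
```

View pics/scene0.png

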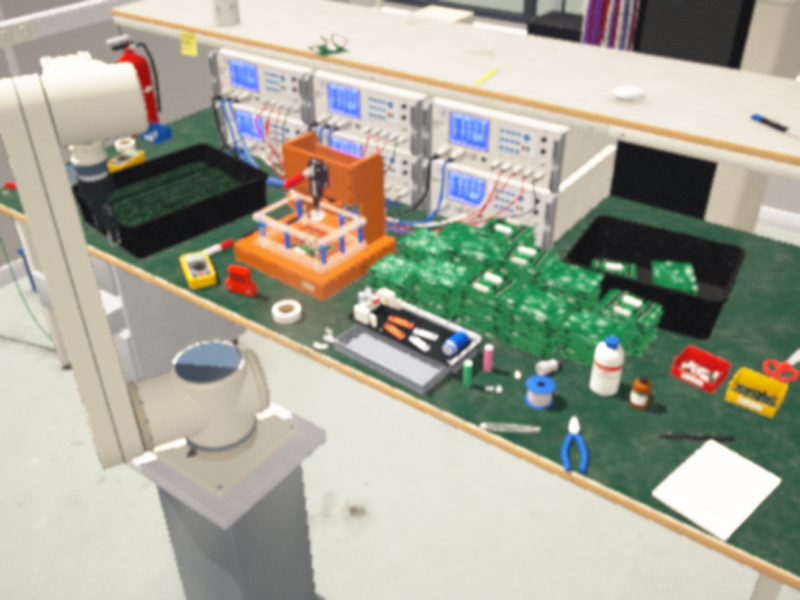

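View pics/top0.png

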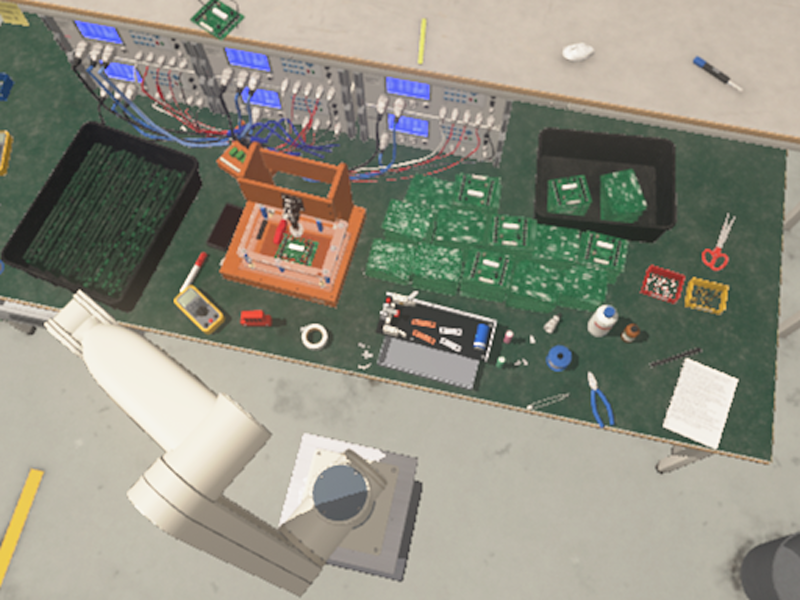

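The pictures show the bed at about (435,340) in the top view, with its x along world +y and the tray towards the robot. All four links are on the deck, the cell is at the right end, and the scraper is at (255,318). Next I'll rectify both views and overlay the model to get the yaws.

```bash
cat > h.py <<'E'
from bench import *
import cv2,numpy as np
def proj(P,n):
    c=camera_params(n);q=np.c_[np.atleast_2d(P),np.ones(len(np.atleast_2d(P)))]@np.array(c["extrinsics"]).T
    u=np.c_[q[:,0],-q[:,1],-q[:,2]]@np.array(c["K"]).T
    return u[:,:2]/u[:,2:]
def ortho(im,n,x0,x1,y0,y1,z,s=2000):
    # up = world +x, left = world +y
    w,h=int((y1-y0)*s),int((x1-x0)*s)
    src=proj([[x1,y1,z],[x1,y0,z],[x0,y0,z],[x0,y1,z]],n).astype(np.float32)
    H=cv2.getPerspectiveTransform(src,np.float32([[0,0],[w,0],[w,h],[0,h]]))
    return cv2.warpPerspective(im,H,(w,h),flags=cv2.INTER_CUBIC)
E
cat > m.py <<'E'
from h import *
B={"bed":(0,0),"bed_tray":(0,.08),"bed_posts":(.115,-.006),"bed_seat":(.115,-.006)}
A=[];W=[];S=[]
ims={}
for k in range(3):
  for n in("scene","top"):
    ims[n]=snapshot(n)
    for t,b in B.items():
        r=tip_of(t,n)
        if r and r[0]["score"]>.3: A.append(b);W.append(r[0]["position"][:2])
    r=tip_of("scraper",n)
    if r:S.append(r[0]["position"])
A=np.array(A);W=np.array(W)
a=A@[1,1j];w=W@[1,1j]
for _ in range(2):
    d=np.vdot(a-a.mean(),w-w.mean());th=np.angle(d);t=w.mean()-np.exp(1j*th)*a.mean()
    e=abs(w-t-np.exp(1j*th)*a);k=e<.012;print(np.round(e*1e3,1));a,w=a[k],w[k]
print("bed",t,np.degrees(th));print(np.round(S,4))
o=[]
for n in("scene","top"):
    x0,x1,y0,y1=.37,.57,-.31,.04
    im=ortho(ims[n][:,:,::-1],n,x0,x1,y0,y1,.045,1400)
    for X,Y in[(-.15,-.062),(.163,-.062),(.163,.05),(-.15,.05),(.077,-.052),(.077,.04),(0,0)]:
        p=t+np.exp(1j*th)*(X+1j*Y);cv2.drawMarker(im,(int((y1-p.imag)*1400),int((x1-p.real)*1400)),(0,255,255),0,8)
    s=ortho(ims[n][:,:,::-1],n,.345,.505,.3,.44,.078,1750)
    o.append(np.hstack([im,s[:280,:245]]))
cv2.imwrite("pics/o.png",np.vstack(o))
E
python3 m.py
```

```text
[ 21.7  11.   25.2  26.5  23.1 154.5 569.2  27.5  21.   11.5  28.   29.2
  23.9   6.9  30.   29.5  21.8  13.1  28.   27.4  20.5  10.5  29.   31.3]
[2.5 2.2 3.3 2.4]
bed (0.41615-0.21100000000000002j) 0.0
[[ 0.4243  0.3686 -0.0025]
 [ 0.4264  0.3695  0.001 ]
 [ 0.4205  0.3681 -0.0024]
 [ 0.423   0.3699  0.0028]
 [ 0.4262  0.3696  0.0016]
 [ 0.4247  0.3695  0.0022]]Traceback (most recent call last):
  File "m.py", line 26, in <module>
    o.append(np.hstack([im,s[:280,:245]]))
             ~~~~~~~~~^^^^^^^^^^^^^^^^^^^
    return _nx.concatenate(arrs, 1, dtype=dtype, casting=casting)
           ~~~~~~~~~~~~~~~^^^^^^^^^^^^^^^^^^^^^^^^^^^^^^^^^^^^^^^
ValueError: all the input array dimensions except for the concatenation axis must match exactly, but along dimension 0, the array at index 0 has size 279 and the array at index 1 has size 280
```

```bash
sed -i 's/^for _ in range(2):/k=abs(w-(.497-.136j)-1j*a)<.02;a,w=a[k],w[k]\nfor _ in range(2):/; s/range(3)/range(2)/; s/im,s\[:280,:245\]/im[:278],s[:278,:245]/' m.py; python3 m.py
```

```text
[1.9 4.2 4.4 2.4 3.1 4.8 5.7 5.7 2.1 4.1 0.3 2.  0.3 4.2 0.6]
[1.9 4.2 4.4 2.4 3.1 4.8 5.7 5.7 2.1 4.1 0.3 2.  0.3 4.2 0.6]
bed (0.4965661168306483-0.1346119889307315j) 86.17929495662469
[[ 4.244e-01  3.644e-01 -1.400e-03]
 [ 4.232e-01  3.722e-01  1.900e-03]
 [ 4.224e-01  3.674e-01 -4.000e-04]
 [ 4.224e-01  3.732e-01  4.000e-04]]
```

View pics/o.png

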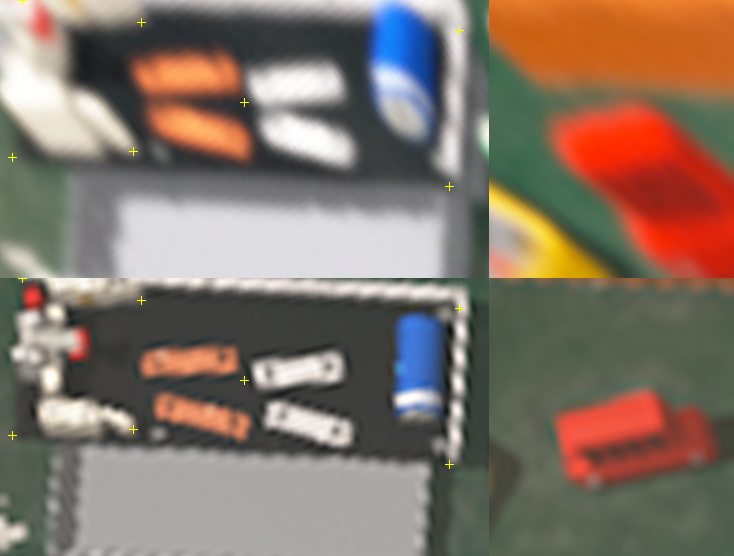

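```bash
cat >> h.py <<'E'
T=np.array([.497,-.135]);YAW=np.radians(87)
def bed(x,y): c,s=np.cos(YAW),np.sin(YAW);return T+np.array([[c,-s],[s,c]])@[x,y]
def down(deg): a=np.radians(deg+90)/2;return np.array([np.cos(a),np.sin(a),0,0])
def at(xy,z): return np.array([xy[0],xy[1],z])
PS=np.array([.424,.3695]);FS=12.5;FB=np.degrees(YAW)-90
E
cat > a.py <<'E'
from h import *
print(sense()["clock"]); 
for f in(FS,FS+180):print(f,ik(at(PS,.2),down(f)),ik(at(bed(-.046,.07),.2),down(f-FS+FB)))
E
python3 a.py
```

```text
4.6
12.5 [ 0.56762418  0.299755   -0.05717676  1.21386456  0.          1.92025435] [-0.57810629  0.13000863 -0.28250412  1.15828358  0.          1.04504991]
192.5 [ 0.56762418  0.299755   -0.05717676  1.21386456  0.         -1.2213383 ] [-0.57810629  0.13000863 -0.28250412  1.15828358  0.         -2.09654274]
```

```bash
cat > b.py <<'E'
from h import *
goto(at(PS,.15),down(FS))
line_to(at(PS,.062),rate=.12,guard=15)
z=sense()["eef_pos"];grip(.015,60);s=sense();print(z,s["gripper_width"],s["grip_force"],s["contact_force"],s["eef_pos"])
line_to(at(PS,.16),rate=.2)
s=sense();print(s["gripper_width"],s["contact_force"])
line_to(at([.43,.08],.2),rate=.3)
line_to(at(bed(-.046,-.042),.16),rot=down(FB),rate=.25)
line_to(at(bed(-.046,-.042),.062+.045+.012),rate=.15)
im=snapshot("top");im2=snapshot("scene");print(sense()["clock"],sense()["eef_pos"])
o=[cv2.resize(ortho(i[:,:,::-1],n,.37,.60,-.31,.04,.045,1400),(700,322*700//490)[:2]) for i,n in((im,"top"),)]
a=proj([[.5,-.13,.08]],"scene")[0].astype(int)
c=cv2.resize(im2[a[1]-50:a[1]+50,a[0]-75:a[0]+75,::-1],(0,0),fx=3,fy=3,interpolation=cv2.INTER_CUBIC)
o=cv2.resize(ortho(im[:,:,::-1],"top",.37,.60,-.31,.04,.045,1400),(457,300))
cv2.imwrite("pics/b.png",np.vstack([np.pad(o,((0,0),(0,0),(0,0))),np.pad(c,((0,0),(0,7),(0,0)))]))
E
python3 b.py
```

```text
[0.4241866  0.36996998 0.06267306] 0.021306531376755217 59.38649117946625 [-0.10246157 -0.70210621  3.90208479] [0.42423111 0.36957547 0.0623314 ]
0.02153569847508163 [ 0.32607913 -0.02780941 -1.88256289]
10.875 [ 0.53704107 -0.18299228  0.12030322]
```

View pics/b.png

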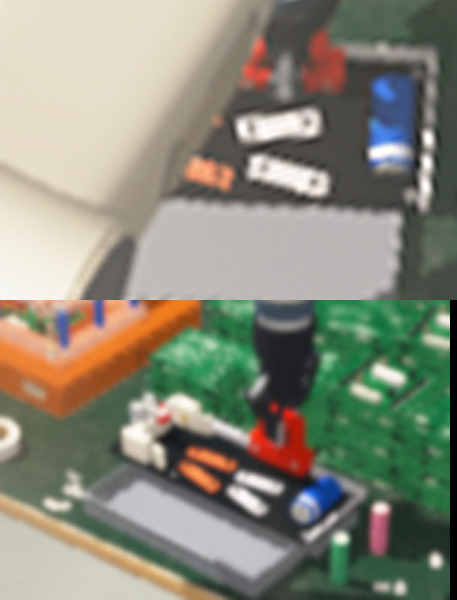

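Picture: the scraper is held upright over the fence side at (290,60), square to the deck. The silver links at (280,125) and (288,172) lie in its lane, and the cell at (390,120) is clear. Wiping lane A next.

```bash
cat > c.py <<'E'
from h import *
def wipe(x):
    line_to(at(bed(x,-.042),.118),rate=.2)
    g=line_to(at(bed(x,-.042),.106),rate=.04,guard=5)
    z=sense()["eef_pos"][2]; print(g,z,sense()["contact_force"])
    zc=max(z,.1068)+.0008
    line_to(at(bed(x,-.042),zc),rate=.05)
    line_to(at(bed(x,.02),zc),rate=.12); print(sense()["contact_force"],sense()["eef_pos"][2])
    line_to(at(bed(x,.078),zc),rate=.1); print(sense()["contact_force"])
    line_to(at(bed(x,.078),.165),rate=.25)
import sys
wipe(-.046)
line_to(at(bed(.032,-.042),.165),rate=.25)
wipe(.032)
line_to(at([.43,.0],.2),rate=.3)
line_to(at([.43,.1],.2),rate=.3)
im=snapshot("top");im2=snapshot("scene");print(sense()["clock"])
a=proj([[.47,-.13,.05]],"scene")[0].astype(int)
c=cv2.resize(im2[a[1]-50:a[1]+50,a[0]-75:a[0]+75,::-1],(0,0),fx=3,fy=3,interpolation=cv2.INTER_CUBIC)
o=cv2.resize(ortho(im[:,:,::-1],"top",.35,.58,-.31,.04,.045,1400),(450,300))
cv2.imwrite("pics/c.png",np.vstack([o,c]))
E
python3 c.py
```

```text
True 0.1070838207263125 [0.69729573 0.3979706  5.40321498]
[ 0.28623152 -0.40068371 -1.43053257] 0.10814074764499684
[ 0.14540086  0.72427216 -1.31761933]
True 0.1070950804693392 [-0.2774009  -1.08355019  6.24644315]
[-0.05326921  0.01599958 -1.7040889 ] 0.10816016237014875
[ 0.55522173 -0.31901492 -1.76416487]
18.0417
```

View pics/c.png

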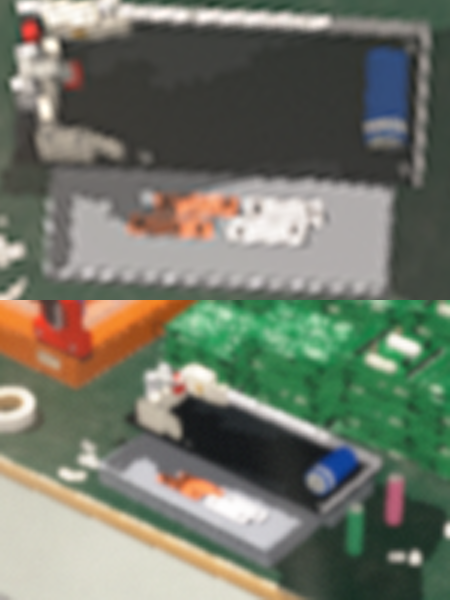

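Picture: the deck is clear, all four links lie on the tray floor around (225,220), and the cell at (387,95) has not moved. Next I return the scraper, then locate the cell.

```bash
cat > d.py <<'E'
from h import *
line_to(at(PS,.13),rot=down(FS),rate=.25)
line_to(at(PS,.075),rate=.15)
g=line_to(at(PS,.0605),rate=.04,guard=6);print(g,sense()["eef_pos"],sense()["contact_force"])
sleep(.1);grip(.085);sleep(.1)
line_to(at(PS,.16),rate=.2)
goto(at([.43,.03],.2),down(FB)); grip(.03)
C=[]
for k in range(2):
  for n in("top","scene"):
    im=snapshot(n); 
    for t in("cell","pink_cell","green_cell","scraper"):
        r=[d["position"] for d in tip_of(t,n)]
        r=[p for p in r if t!="cell" or abs(p[2]-.061)<.012]
        print(n,t,np.round(r[:1],4))
    if k==0: 
        a=proj([[.45,.2,.05]],n)[0].astype(int);cv2.imwrite(f"pics/d_{n}.png",cv2.resize(im[:,:,::-1],(800,600)))
print(sense()["clock"])
E
python3 d.py
```

```text
True [0.4244319  0.36975341 0.06190392] [0.03231376 0.07830738 4.03858531]
top cell [[ 0.4987 -0.2633  0.0615]]
top pink_cell [[ 0.5244 -0.334  -0.0021]]
top green_cell [[ 0.4256 -0.1783  0.0092]]
top scraper [[0.4255 0.371  0.0009]]
scene cell [[ 0.4954 -0.2606  0.0578]]
scene pink_cell [[ 0.4243  0.5398 -0.0015]]
scene green_cell [[ 0.4455 -0.3244 -0.0023]]
scene scraper [[ 0.4251  0.3682 -0.003 ]]
top cell []
top pink_cell [[ 0.5229 -0.3349 -0.0016]]
top green_cell [[ 4.455e-01 -3.225e-01  3.000e-04]]
top scraper [[0.4255 0.3694 0.0016]]
scene cell [[ 0.4967 -0.2601  0.0606]]
scene pink_cell [[ 0.5136 -0.0217  0.0445]]
scene green_cell [[ 0.4339 -0.1106  0.0135]]
scene scraper [[ 0.4222  0.3664 -0.0024]]
24.5417
```

View pics/d_scene.png

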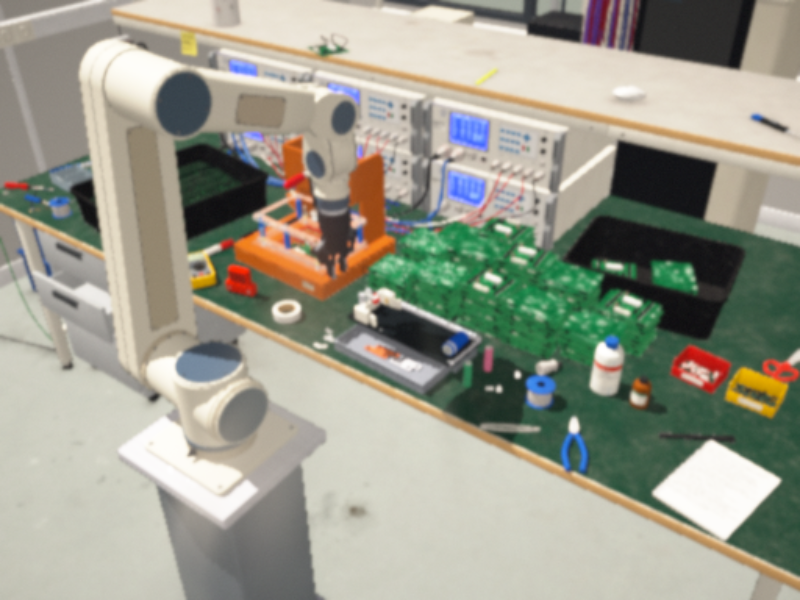

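Picture: the scraper stands upright at (240,280), bystanders are undisturbed, and the cell is at (455,343). The measured cell sits at bed (-126,-6), lined up with the posts. Rolling next.

```bash
cat > e.py <<'E'
from h import *
Y=-.006
line_to(at(bed(-.161,Y),.17),rate=.25)
line_to(at(bed(-.161,Y),.11),rate=.2)
g=line_to(at(bed(-.161,Y),.075),rate=.08,guard=5);s=sense();print("down",g,s["eef_pos"],s["contact_force"])
if not g:
    g=line_to(at(bed(-.13,Y),.075),rate=.05,guard=6);print("lip",g,sense()["contact_force"])
    if not g:
        g=line_to(at(bed(.05,Y),.072),rate=.07,guard=8);s=sense();print("roll",g,s["eef_pos"],s["contact_force"])
im=snapshot("top");im2=snapshot("scene");print(sense()["clock"],tip_of("cell","scene")[:2])
a=proj([[.47,-.13,.05]],"scene")[0].astype(int)
c=cv2.resize(im2[a[1]-50:a[1]+50,a[0]-75:a[0]+75,::-1],(0,0),fx=3,fy=3,interpolation=cv2.INTER_CUBIC)
o=cv2.resize(ortho(im[:,:,::-1],"top",.35,.58,-.31,.04,.045,1400),(450,300))
cv2.imwrite("pics/e.png",np.vstack([o,c]))
E
python3 e.py
```

```text
down False [ 0.49476772 -0.29625243  0.07543785] [ 0.54298992  0.37506249 -0.22522684]
lip False [-0.42872081  0.57127425 -0.21350905]
roll False [ 0.50559317 -0.08553383  0.07198156] [ 0.98647858  0.78172068 -0.31674185]
30.65 [{'position': [0.5059, -0.0594, 0.0583], 'score': 0.59}]
```

View pics/e.png

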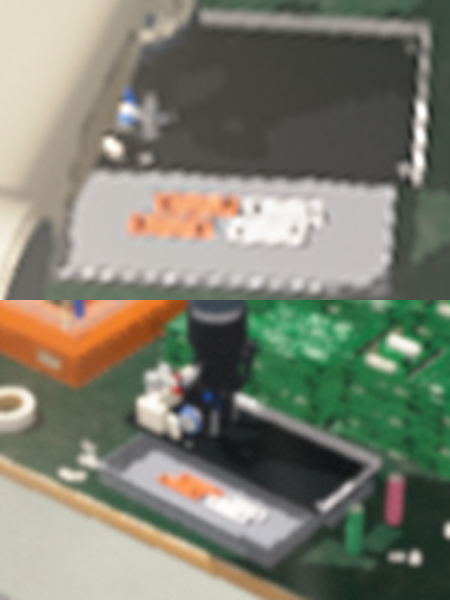

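Picture: the cell is just ahead of the fingers, entering the lead-ins at (190,418) in the lower half, and square to the bed. Next is the final push into the seat.

```bash
cat > f.py <<'E'
from h import *
Y=-.006
f0=sense()["contact_force"]
for x in(.072,.078,.082,.086,.090,.094):
    g=line_to(at(bed(x,Y),.072),rate=.04,guard=11);s=sense()
    print(x,g,np.round(s["eef_pos"],4),np.round(s["contact_force"]-f0,1))
    if g or (x>.08 and s["contact_force"][1]-f0[1]<-7):break
line_to(at(bed(.04,Y),.072),rate=.1)
line_to(at(bed(.04,Y),.2),rate=.25)
goto(at([.42,-.25],.25),down(FB))
for n in("top","scene"):
    im=snapshot(n);print([ (np.round(d["position"],4),d["score"]) for d in tip_of("cell",n)[:2]])
    a=proj([[.50,-.03,.06]],n)[0].astype(int)
    cv2.imwrite(f"pics/f_{n}.png",cv2.resize(im[a[1]-30:a[1]+30,a[0]-40:a[0]+40,::-1],(400,300),interpolation=cv2.INTER_CUBIC))
cv2.imwrite("pics/f.png",np.vstack([cv2.imread(f"pics/f_{n}.png") for n in("top","scene")]))
print(sense()["clock"],"seat",bed(.115,-.006))
E
python3 f.py
```

```text
0.072 False [ 0.5068 -0.0633  0.072 ] [ 0.1 -0.5  0.2]
0.078 False [ 0.5072 -0.0574  0.0721] [ 1.  -1.1  1. ]
0.082 False [ 0.5075 -0.0534  0.0721] [ 0.3 -2.   1.5]
0.086 False [ 0.5072 -0.0489  0.0718] [-0.2  0.3  0.7]
0.09 False [ 0.5074 -0.0472  0.072 ] [ -2.7 -12.3   0.6]
[]
[(array([ 0.5093, -0.0218,  0.056 ]), 0.53)]
34.7167 seat [ 0.50901041 -0.02047162]
```

View pics/f.png

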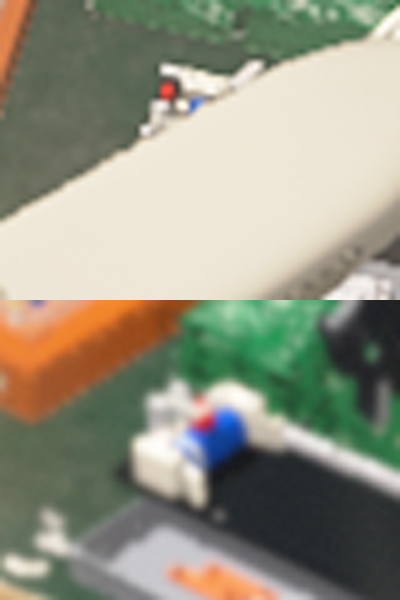

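Run:
```python
from h import *
line_to(at([.42,-.25],.3),rate=.25)
goto([.168,.524,.253],[.154738577,.987955451,0,0])
sleep(.5)
im=snapshot("top");r=[(np.round(d["position"],4),d["score"]) for d in tip_of("cell","top")[:3]];print(r,sense()["clock"])
cv2.imwrite("pics/g.png",np.vstack([cv2.resize(ortho(im[:,:,::-1],"top",.35,.58,-.31,.04,.045,1400),(640,420))]))
```

```text
[(array([ 0.5115, -0.0222,  0.0589]), 0.51)] 38.5333
```

View pics/g.png

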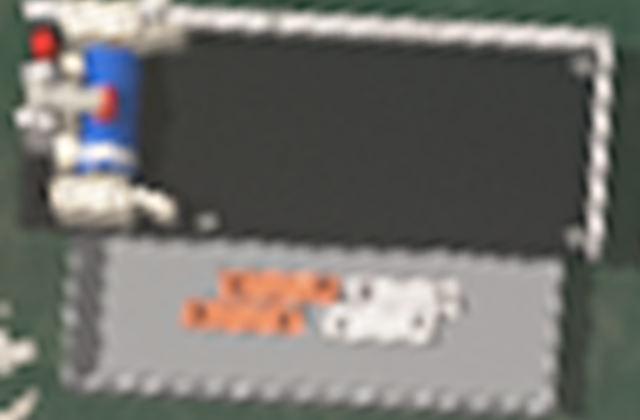

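The cell is in its seat at (110,110) with the red nose on it at (105,102). All four links are in the tray, so I'm handing in.

```bash
python3 -c "
from bench import *
print(sign_off())"
```

```text
the job is handed in; nothing more can be done
None
```

The job is handed in at about 38.5 s on the robot's clock: all four links are in the catch tray, the scraper stands upright back at its starting spot, and the cell sits in its seat under the red nose.

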